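# Set the gap spacer and hold the bridge deck flush

## Task

Pick up the aluminium spacer block and, using it as the sweeping tool, clear the three loose steel nuts off the model bridge deck into the shallow steel bin beside it without touching them with the fingers. Then slide the block down, upright and roughly centred along the gap, to the bottom of the one gap between deck and pier that is wide enough for it, and let go of it. Finally press the sprung deck down from above with the fingers until it is flush with the pier tops, and finish while still holding it pressed down; leave the tram, the wheelsets and the hand drill where they are.

Things in the scene. Friction and masses are not known exactly. Their poses are not given: they have to be found in the camera images.
- jig: Fixed plywood board, 100 (x) by 250 (y) by 10 mm, on the bench; origin at the centre of its underside, z up. In its frame the deck (over a plinth of equal outline) spans y -65 to 65 mm, pier centres are at y = +97 and -97 mm, which is which varies. A gap runs along x between deck and each pier, open above and at the ends; its floor is the board's top, 10 mm up. The bin lies at the +x edge.
- deck_top (a point): Centre of the top face of the bridge deck, a concrete-grey slab 100 mm (x) by 130 mm (y) by 16 mm on springs; its top is 47 mm above the bench at rest, 5 mm proud of the pier tops. Axes parallel to the board's.
- deck (a joint): How far the deck is pressed down, in m: 0 at rest, 0.005 at its rigid stop, where it is flush with the pier tops. A push of about 2.5 N starts it, about 6.5 N takes it to the stop, and it springs back when let go.
- pier_slim_top (a point): Centre of the top face of the slim grey resin pier, fixed: 100 mm (x) by 24 mm (y), top 42 mm above the bench. The gap between it and the deck is 20 mm wide. Axes parallel to the board's.
- pier_stout_top (a point): Centre of the top face of the stout grey resin pier, fixed: 100 mm (x) by 44 mm (y), top 42 mm above the bench. The gap between it and the deck is only 10 mm wide. Axes parallel to the board's.
- bin_floor (a point): Centre of the inner floor (3 mm above the bench) of the fixed shallow steel bin: outside 105 (x) by 170 mm (y), rim 22 mm above the bench, walls 3 mm. Its -x wall stands against the board's +x edge; axes parallel to the board's. A tilted tin chute, up to 140 mm high, stands beyond its +x end, its lip 35 mm above the bench and overhanging the bin by 10 mm.
- spacer_mid (a point): Centre (half-way up, 36 mm above its underside) of the loose aluminium spacer block, 90 mm long (its x) by 14 mm thick (its y) by 72 mm high (z), about 0.2 kg; it starts standing upright on the bench to the left of the board.
- nut1_mid (a point): Centre of a loose steel hexagon nut, 22 mm across flats, 25 mm across corners, 12 mm high, about 25 g, lying flat on the deck at the start (all three lie within 22 mm of the deck's centre line along x, and keep to the deck).
- nut2_mid (a point): Centre of a loose steel hexagon nut, 22 mm across flats, 25 mm across corners, 12 mm high, about 25 g, lying flat on the deck at the start (all three lie within 22 mm of the deck's centre line along x, and keep to the deck).
- nut3_mid (a point): Centre of a loose steel hexagon nut, 22 mm across flats, 25 mm across corners, 12 mm high, about 25 g, lying flat on the deck at the start (all three lie within 22 mm of the deck's centre line along x, and keep to the deck).
- tram: Bystander: loose lime-green plastic tram body, 160 mm (x) by 44 mm by 63 mm high, origin at the centre of its underside; not to be disturbed.
- wheel_rack: Bystander: loose dark wooden block, 55 mm (x) by 120 mm (y), carrying three black steel wheelsets, 34 mm high in all; origin at the centre of its underside; not to be disturbed.
- drill: Bystander: loose brass-bodied hand drill, 205 mm long (x), about 65 mm high, origin under the middle of its body; not to be disturbed.

How it is judged:
On the way, in this order (a step that is already met when the one before it is completed fails the run):
1. all three nuts are in the steel bin (x of nut1_mid in the frame of bin_floor between -0.049 and 0.052 m and y of nut1_mid in the frame of bin_floor between -0.085 and 0.085 m and z of each of nut1_mid, nut2_mid, nut3_mid in the frame of bin_floor below 0.036 m and x of nut2_mid in the frame of bin_floor between -0.049 and 0.052 m and y of nut2_mid in the frame of bin_floor between -0.085 and 0.085 m and x of nut3_mid in the frame of bin_floor between -0.049 and 0.052 m and y of nut3_mid in the frame of bin_floor between -0.085 and 0.085 m), for 0.2 s.
2. the spacer stands at the bottom of the wide gap, let go (all of step 1 and (y of spacer_mid in the frame of jig between 0.069 and 0.081 m or y of spacer_mid in the frame of jig between -0.081 and -0.069 m) and x of spacer_mid in the frame of jig between -0.022 and 0.022 m and z of spacer_mid in the frame of jig between 0.04 and 0.051 m and horizontal distance between spacer_mid and pier_slim_top below 0.04 m and angle between spacer_mid's own z axis and vertical below 0.22 rad and angle between the y axis of spacer_mid and the y axis of jig, either way round below 0.2 rad and contact force between the fingers and spacer below 0.2 N), for 0.2 s.
At the end, for the whole second after the job is handed in: Nuts in the bin; spacer standing on the floor of the wide gap (within 22 mm of central along it, tilted under 0.22 rad), not touched by the fingers; the fingers press the deck with over 2.5 N and it is down at least 4 of its 5 mm, flush with the pier tops within 1 mm (all of step 2 and value of joint deck above 0.004 m and contact force between the fingers and deck above 2.5 N); the arm keeps its last pose, push and grip.
It fails at once if a nut was touched by the fingers (contact force between the fingers and nut1 above 0.5 N or contact force between the fingers and nut2 above 0.5 N or contact force between the fingers and nut3 above 0.5 N).
It fails at once if a bystander was moved more than 15 mm (distance of any of tram, wheel_rack, drill from where it was at the start of the episode above 0.015 m).
It also fails if it takes over 48 s, if anything falls off the work surface, if the arm or the gripper's body presses on something with over 40 N, if the wrist force passes 120 N, or if a joint passes its speed limit or range.

## Robot

A 6-joint arm with a two-finger parallel gripper is mounted at the origin on the work surface. World frame = base frame: x ahead of the robot, y to its left, z up, the work surface at z = 0. Lengths are in m, angles in rad, forces in N, time in s.
With the tool pointing down it reaches from about 0.35 to 0.775 m from the base axis. Payload 5.5 kg.
Tool frame: the origin (TCP) lies at the very end of the fingers, on their centre line; the grasp point (between the pads) lies 19 mm behind it; z points along the fingers, y is the line along which they close (so a half turn about z gives the same grasp; the last joint's range is limited). The gripper opens to 85 mm and grips with 20 to 120 N. Pads are 22 mm wide; open, the fingers measure 114 mm over their backs; the gripper's body (76 mm by 85 mm) begins 54 mm behind the grasp point. The pads swing forward as they close: fully open they stand 13 mm farther back than shut.
Start: joints at [1.162, 0.313, 0.046, 1.304, 0, 1.431], TCP at [0.153, 0.554, 0.231] pointing down, gripper open.
Joint ranges: [-2.76, 2.76], [-0.86, 1.69], [-1.03, 1.26], [-2.2, 2.34], [-1.47, 1.5], [-3.14, 3.14]. Speed limits (rad/s): [2.57, 2.57, 3.14, 3.14, 3.14, 3.14].

## Interface

Orientations are given as a unit quaternion [w, x, y, z].
In Python, from workcell import env, imaging, ticket gives the robot as it stands. The module is installed in compiled form; this text tells all that it offers.
- The arm moves only by the tool apply_moves, never from a script. Its argument "rows" is a list of rows, each an object with "xyz": the shift along the tool's x, y, z in mm, a list of three; "turn": the turn, a rotation vector about the tool's x, y, z in rad, a list of three; "grip": the opening, from 0 (shut) to 1 (fully open). A call has 1 to 12 rows; each row is the pose to reach, as a shift and turn from the pose commanded when the call began, along the tool's axes at that moment; what a row does not reach only later rows make up. A row lasts 1/12 s, in which the tool goes at most 41.7 mm and 7.16 degrees, less where a joint would pass 70% of its speed; a pose out of reach is approached as far as the arm can. A call with a gripper value outside its range is refused whole. The fingers move at their own pace and stop on an object; "force" is the grip in N (left out, the last holds). Time passes only in rows, so rows that repeat a pose let the fingers close. It gives the time, the measured TCP pose, the force, the opening and the grip force at its end, in the units of the state.
- env.get_state(): the state, without advancing time (a new reading comes with each control period).
- imaging.read_camera(name): name is "side" or "top"; returns a dict with "color" (400x640x3 uint8, blue, green, red), "z_map" (400x640 float32, m along the optical axis (not along the pixel's ray), 0 where there is no reading), "camera_matrix" (3x3 intrinsics, pixels), "view" (4x4, takes a point from world to camera coordinates). Camera axes: x right, y down, z forward; pixel columns grow to the right and rows downward; lengths in m; the calibration is good to about 2 mm. A picture is of the moment at which its call begins.
- ticket.hand_in(): hands the job in; it is judged then, once.
The state is a dict: "clock": time; "joint_pos": joint angles; "qvel": joint speeds; "tau": joint torques, N m; "tcp_pos": TCP position; "orientation": TCP orientation; "wrist_force": force on the tool from outside, world axes, zero at the start; "ft_torque": the same for the moment, N m; "finger_gap": finger opening in m; "grip_force": force on a finger pad.
Only numpy, scipy, OpenCV 4.12 (cv2) and the standard library are available. Lean on these libraries where they do the work, as an engineer would, in place of code of your own. Each camera call takes 0.05 s, during which the arm holds its last target. There are 200 camera calls.

## Working session

There is one attempt and no reset: what is moved stays moved. The work goes in short steps, Python scripts to look and compute and a tool call to move; the robot and the scene stay as the last step left them, time stands still between calls to the robot, and variables do not carry over. Pictures are saved under pics/ and viewed, at most 10 in all, crops included, and the job is handed in when it is done.

Besides the shell and the picture viewer there is one more tool, called after "Emit:" as name(argument=value, ...) on one line, values as JSON. apply_moves: Moves the arm, as the interface text tells. Its arguments: {"type":"object","properties":{"rows":{"type":"array"},"force":{"type":"number"}},"required":["rows"]}

```bash
mkdir -p pics
cat > h.py <<'E'
import numpy as np, cv2
from workcell import env, imaging, ticket
def cam(n,save=None):
    d=imaging.read_camera(n)
    if save: cv2.imwrite('pics/'+save,d['color'])
    return d
def ray(d,u,v,z):
    K=np.array(d['camera_matrix']);V=np.array(d['view']);R=V[:3,:3];t=V[:3,3]
    c=-R.T@t; r=R.T@np.linalg.solve(K,[u,v,1.]); return c+r*(z-c[2])/r[2]
def cloud(d):
    K=np.array(d['camera_matrix']);V=np.array(d['view']);Z=d['z_map']
    v,u=np.mgrid[:Z.shape[0],:Z.shape[1]]
    P=np.stack([(u-K[0,2])/K[0,0]*Z,(v-K[1,2])/K[1,1]*Z,Z],-1)
    W=(P-V[:3,3])@V[:3,:3]; W[Z==0]=np.nan; return W
E
python3 - <<'E'
from h import *
for n in('top','side'):
    d=cam(n,n+'0.png'); V=np.array(d['view']);print(n,d['camera_matrix'],-V[:3,:3].T@V[:3,3],V[2,:3])
print(env.get_state())
E
```

```text
top [[439.05754355   0.         317.26928311]
 [  0.         439.05754355 205.93845697]
 [  0.           0.           1.        ]] [ 0.42012984 -0.08668711  1.28700741] [ 0.10704163  0.00825707 -0.99422025]
side [[467.43149079   0.         317.53980231]
 [  0.         467.43149079 207.73690667]
 [  0.           0.           1.        ]] [0.30286599 0.70321069 0.92502172] [ 0.1963573  -0.66015996 -0.72500527]
{'clock': 0.1, 'joint_pos': array([1.16236194e+00, 3.13942326e-01, 4.51074862e-02, 1.30365457e+00,
       3.44826787e-05, 1.43118888e+00]), 'qvel': array([-0.00080285, -0.0029003 ,  0.00397441, -0.00017783,  0.00056374,
       -0.0006732 ]), 'tau': array([ 1.67211983e-03, -4.81723917e+01,  2.99245155e+01,  1.27315085e-02,
       -1.74431839e-04,  1.34783772e-05]), 'tcp_pos': array([0.15253517, 0.55391116, 0.23049449]), 'orientation': array([-2.45676130e-04,  1.34009061e-01,  9.90979745e-01, -8.10292350e-04]), 'wrist_force': array([-0.26773567,  0.2051168 , -0.13330568]), 'ft_torque': array([ 0.00419049,  0.01243998, -0.0328404 ]), 'grip_force': 0.0, 'finger_gap': 0.08525113702592188}
```

View pics/top0.png

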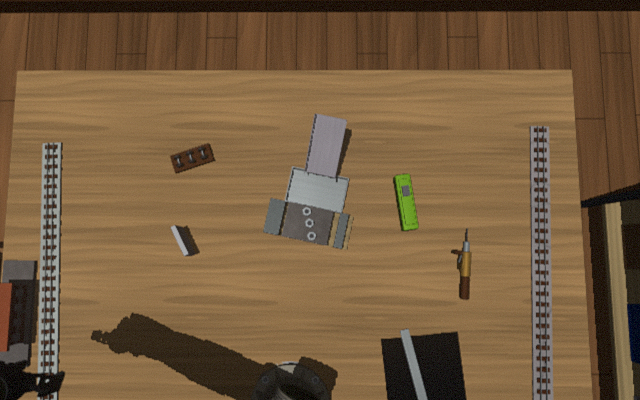

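View pics/side0.png

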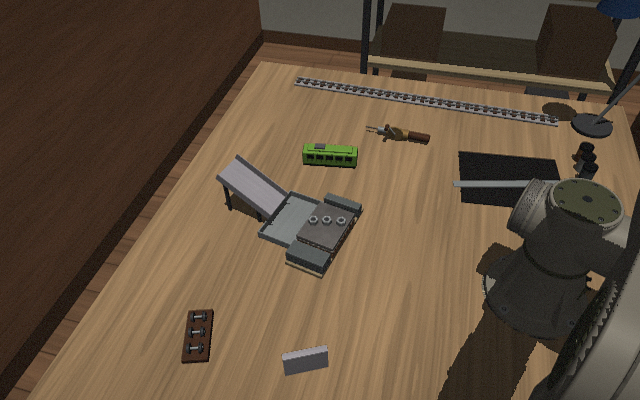

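The top view has the board at about (308,223), with the slim pier and open gap to the right (-y) and the nuts at (306,211), (309,223) and (311,236). The spacer is at (184,240), the bin at (317,190) and the tram at (405,202).

Run:
```python
from h import *
d=cam('top'); W=cloud(d); 
def rect(m,name):
    P=W[m][:,:2]; r=cv2.minAreaRect((P*1000).astype(np.float32)); print(name,m.sum(),np.round(r[0],1),np.round(r[1],1),round(r[2],1),'zmed',np.round(np.nanmedian(W[m][:,2])*1000,1))
v,u=np.mgrid[:400,:640]
def box(a,b,c,e): return (u>=a)&(u<b)&(v>=c)&(v<e)
z=W[...,2]
rect(box(165,205,215,265)&(z>.066),'spacer')
rect(box(165,205,215,265)&(z>.02),'spacer all')
B=box(255,360,190,255)
rect(B&(z>.036)&(z<.051),'deck+piers')
rect(B&(z>.0445)&(z<.051),'deck')
rect(B&(z>.053)&(z<.065),'nuts')
m=(B&(z>.053)&(z<.065)).astype(np.uint8)
n,l,s,c=cv2.connectedComponentsWithStats(m)
for i in range(1,n):
    if s[i,4]>5: print(s[i],c[i],np.round(ray(d,*c[i],.059),4))
rect(B&(z>.005)&(z<.016),'board')
img=cv2.resize(d['color'][150:270,160:360],None,fx=4,fy=4,interpolation=cv2.INTER_CUBIC); cv2.imwrite('pics/c1.png',img)
np.set_printoptions(linewidth=250)
print(np.round(W[226,262:358,2]*1000).astype(int))
```

```text
spacer 181 [456.7 305.4] [90.3 15.4] 26.6 zmed 71.3
spacer all 323 [456.6 305.1] [90.7 16.2] 27.6 zmed 68.3
deck+piers 2260 [507.4 -43.3] [228.  100.6] 78.1 zmed 44.7
deck 1177 [507.6 -43.2] [225.4  99.7] 78.1 zmed 46.8
nuts 159 [508.1 -51.4] [89.6 58.5] 42.3 zmed 58.7
[303 207   8   8  53] [306.56603774 210.45283019] [ 0.5396 -0.0464  0.059 ]
[306 218   8   9  53] [309.30188679 222.24528302] [ 0.5064 -0.0542  0.059 ]
[307 232   9   8  51] [311.37254902 235.03921569] [ 0.4706 -0.0602  0.059 ]
board 680 [514.2 -47.5] [186.2 304.4] 2.1 zmed 8.3
[ 4 -3 43 37 39 40 45 41 39 40 41 43 38 40 42 41 43 41 31  9  8  6 49 43 41 49 47 43 45 45 51 45 45 46 42 50 48 49 44 47 43 46 45 41 46 48 50 58 61 52 44 47 47 48 42 48 47 48 43 51 45 45 45 48 53 44 45 46 43  9  9  9 11 13  8 29 39 38 39 41 43 44 41
 42  6  8  9  9  7 10  0 -1 -3 -1 -4  1]
```

View pics/c1.png

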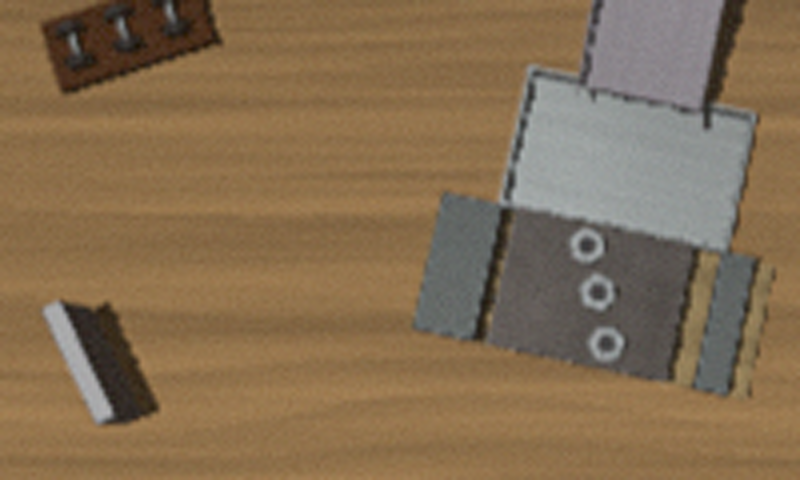

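```bash
cat >> h.py <<'E'
from scipy.spatial.transform import Rotation as Ro
O=np.array([.5064,-.0482]);YAW=np.deg2rad(-11.9)
def b2w(x,y): c,s=np.cos(YAW),np.sin(YAW); return O+np.array([c*x-s*y,s*x+c*y])/1000
def plan(p,psi):
    "shift (mm) and turn to bring TCP to p (m), straight down with tool y at heading psi (deg)"
    s=env.get_state();q=s['orientation'];R=Ro.from_quat([q[1],q[2],q[3],q[0]])
    a=np.deg2rad(psi);y=np.array([np.cos(a),np.sin(a),0]);z=np.array([0,0,-1.])
    T=Ro.from_matrix(np.stack([np.cross(y,z),y,z],1))
    print('t',round(s['clock'],2),'xyz',np.round(R.inv().apply(np.array(p)-s['tcp_pos'])*1000,1),'turn',np.round((R.inv()*T).as_rotvec(),3),'tcp',np.round(s['tcp_pos']*1000,1),'gap',round(s['finger_gap']*1000,1),'F',np.round(s['wrist_force'],1),'grip',round(s['grip_force'],1))
E
python3 -c "
from h import *
plan([.4567,.3052,.15],117)"
```

```text
t 0.15 xyz [-359.3 -159.    80.8] turn [-0.001 -0.001 -0.74 ] tcp [152.6 554.  230.6] gap 85.9 F [ 0.6 -0.8  0.1] grip 0.0
```

Emit:
apply_moves(rows=[{"xyz":[-359,-159,80],"turn":[0,0,-0.74],"grip":1},{"xyz":[-359,-159,80],"turn":[0,0,-0.74],"grip":1},{"xyz":[-359,-159,80],"turn":[0,0,-0.74],"grip":1},{"xyz":[-359,-159,80],"turn":[0,0,-0.74],"grip":1},{"xyz":[-359,-159,80],"turn":[0,0,-0.74],"grip":1},{"xyz":[-359,-159,80],"turn":[0,0,-0.74],"grip":1},{"xyz":[-359,-159,80],"turn":[0,0,-0.74],"grip":1},{"xyz":[-359,-159,80],"turn":[0,0,-0.74],"grip":1},{"xyz":[-359,-159,80],"turn":[0,0,-0.74],"grip":1},{"xyz":[-359,-159,80],"turn":[0,0,-0.74],"grip":1},{"xyz":[-359,-159,80],"turn":[0,0,-0.74],"grip":0.6},{"xyz":[-359,-159,80],"turn":[0,0,-0.74],"grip":0.6}], force=60)

```text
clock: 1.15
tcp_pos: [0.458, 0.3036, 0.1502]
orientation: [-0.001, -0.231, 0.973, -0.0]
wrist_force: [-0.9, -0.2, 0.5]
finger_gap: 0.0639
grip_force: 0.0
```

Run:
```python
from h import *
plan([.4567,.3052,.045],117)
d=cam('side'); W=cloud(d);v,u=np.mgrid[:400,:640]
m=(u>270)&(u<345)&(v>330)&(v<385)&(abs(W[...,0]-.457)<.08)&(abs(W[...,1]-.305)<.08)
t=m&(W[...,2]>.01)&(W[...,2]<.076)
r=cv2.minAreaRect((W[t][:,:2]*1000).astype(np.float32));print(t.sum(),r)
cv2.imwrite('pics/c2.png',cv2.resize(d['color'][250:400,200:440],None,fx=3,fy=3))
```

```text
t 1.15 xyz [  0.3   2.  105.2] turn [-0.    -0.002 -0.005] tcp [458.  303.6 150.2] gap 63.9 F [-0.9 -0.2  0.5] grip 0.0
921 ((455.5181884765625, 307.4743957519531), (89.73147583007812, 16.301237106323242), 26.958690643310547)
```

View pics/c2.png

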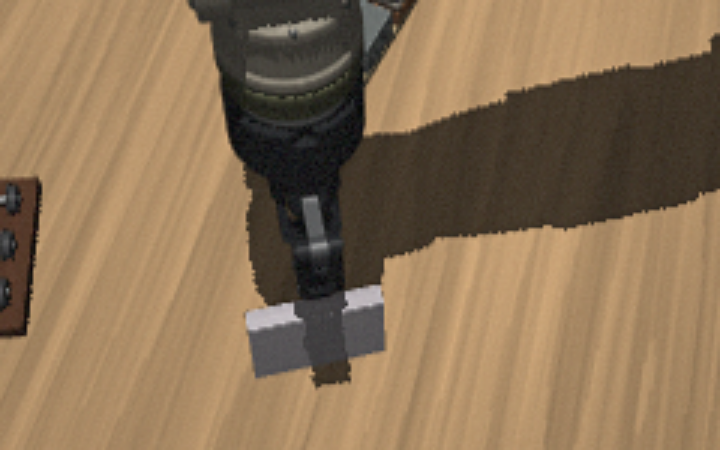

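The gripper stands over the spacer's middle and the two views agree to about 2 mm, so I'll descend and grip.

Emit:
apply_moves(rows=[{"xyz":[0,2,40],"turn":[0,0,0],"grip":0.6},{"xyz":[0,2,75],"turn":[0,0,0],"grip":0.6},{"xyz":[0,2,95],"turn":[0,0,0],"grip":0.6},{"xyz":[0,2,104],"turn":[0,0,0],"grip":0.6},{"xyz":[0,2,104],"turn":[0,0,0],"grip":0.3},{"xyz":[0,2,104],"turn":[0,0,0],"grip":0},{"xyz":[0,2,104],"turn":[0,0,0],"grip":0},{"xyz":[0,2,104],"turn":[0,0,0],"grip":0},{"xyz":[0,2,104],"turn":[0,0,0],"grip":0},{"xyz":[0,2,104],"turn":[0,0,0],"grip":0}])

```text
clock: 2.03
tcp_pos: [0.457, 0.3086, 0.0493]
orientation: [0.002, -0.234, 0.972, 0.001]
wrist_force: [-0.8, 1.1, 5.9]
finger_gap: 0.0128
grip_force: 60.5
```

Run:
```python
from h import *
plan([.4567,.3052,.2],117)
```

```text
t 2.03 xyz [   1.2   -2.8 -150.7] turn [0.001 0.004 0.   ] tcp [457.  308.6  49.3] gap 12.8 F [-0.8  1.1  5.9] grip 60.5
```

Run:
```python
from h import *
plan([*b2w(-66,-6),.126],168.1)
```

```text
t 2.03 xyz [ 172.9 -303.5  -77.6] turn [-0.001  0.004 -0.892] tcp [457.  308.6  49.3] gap 12.8 F [-0.8  1.1  5.9] grip 60.5
```

Emit:
apply_moves(rows=[{"xyz":[0,0,-40],"turn":[0,0,0],"grip":0},{"xyz":[0,0,-80],"turn":[0,0,0],"grip":0},{"xyz":[172,-302,-80],"turn":[0,0,-0.892],"grip":0},{"xyz":[172,-302,-80],"turn":[0,0,-0.892],"grip":0},{"xyz":[172,-302,-80],"turn":[0,0,-0.892],"grip":0},{"xyz":[172,-302,-80],"turn":[0,0,-0.892],"grip":0},{"xyz":[172,-302,-80],"turn":[0,0,-0.892],"grip":0},{"xyz":[172,-302,-80],"turn":[0,0,-0.892],"grip":0},{"xyz":[172,-302,-80],"turn":[0,0,-0.892],"grip":0},{"xyz":[172,-302,-80],"turn":[0,0,-0.892],"grip":0},{"xyz":[172,-302,-80],"turn":[0,0,-0.892],"grip":0},{"xyz":[172,-302,-80],"turn":[0,0,-0.892],"grip":0}])

```text
clock: 3.03
tcp_pos: [0.4394, -0.044, 0.1278]
orientation: [-0.0, -0.629, 0.778, -0.001]
wrist_force: [0.8, -0.2, -2.6]
finger_gap: 0.0128
grip_force: 59.4
```

Run:
```python
from h import *
plan([*b2w(-62,-6),.0995],168.1)
d=cam('top');cam_s=cam('side')
a=cv2.resize(d['color'][170:270,240:380],None,fx=4,fy=4);b=cv2.resize(cam_s['color'][120:290,200:400],None,fx=3,fy=3)[:400]
W=cloud(cam_s);v,u=np.mgrid[:400,:640]
h=max(a.shape[0],b.shape[0]);c=np.zeros((h,a.shape[1],3),np.uint8);c[:a.shape[0]]=a
cv2.imwrite('pics/c3.png',cv2.resize(cv2.hconcat([c,b[:h]])[:, :],(800,276)))
cv2.imwrite('pics/c3b.png',b)
# spacer by depth in side view
x,y=b2w(-66,-6)
t=(np.hypot(W[...,0]-x,W[...,1]-y)<.07)&(W[...,2]<.145)&(W[...,2]>.056)
c,s=np.cos(YAW),np.sin(YAW)
bx=(W[...,0]-O[0])*c+(W[...,1]-O[1])*s
t&=bx<-.05
print(t.sum(),np.nanmin(W[t],0),np.nanmax(W[t],0), np.nanpercentile(W[t][:,2],[1,5]))
```

```text
t 3.03 xyz [-3.8 -4.3 28.3] turn [-0.002 -0.002 -0.003] tcp [439.4 -44.  127.8] gap 12.8 F [ 0.8 -0.2 -2.6] grip 59.4
295 [ 0.41967538 -0.08697594  0.07947462] [0.45569925 0.00052099 0.1449095 ] [0.0796985  0.08337002]
```

View pics/c3b.png

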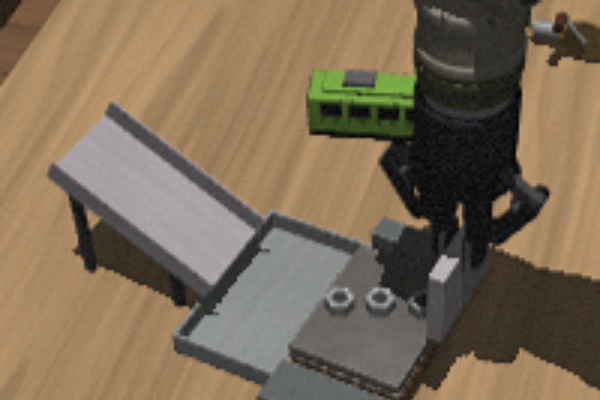

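The side view shows the block upright behind the nuts at the -x deck edge, with the bin clear.

Emit:
apply_moves(rows=[{"xyz":[-4,-2,14],"turn":[0,0,0],"grip":0},{"xyz":[-4,-4,28],"turn":[0,0,0],"grip":0},{"xyz":[-4,-4,28],"turn":[0,0,0],"grip":0},{"xyz":[-4,-4,28],"turn":[0,0,0],"grip":0}])

```text
clock: 3.47
tcp_pos: [0.4434, -0.0356, 0.0989]
orientation: [-0.001, -0.63, 0.776, 0.001]
wrist_force: [-0.2, 0.1, -2.5]
finger_gap: 0.0128
grip_force: 59.3
```

Run:
```python
from h import *
plan([*b2w(58,-6),.0995],168.1)
```

```text
t 3.47 xyz [   5.5 -122.3   -0.8] turn [0.002 0.    0.001] tcp [443.4 -35.6  98.9] gap 12.8 F [-0.2  0.1 -2.5] grip 59.3
```

Emit:
apply_moves(rows=[{"xyz":[5,-5,-1],"turn":[0,0,0],"grip":0},{"xyz":[5,-12,-1],"turn":[0,0,0],"grip":0},{"xyz":[5,-20,-1],"turn":[0,0,0],"grip":0},{"xyz":[5,-28,-1],"turn":[0,0,0],"grip":0},{"xyz":[5,-36,-1],"turn":[0,0,0],"grip":0},{"xyz":[5,-44,-1],"turn":[0,0,0],"grip":0},{"xyz":[5,-52,-1],"turn":[0,0,0],"grip":0},{"xyz":[5,-60,-1],"turn":[0,0,0],"grip":0},{"xyz":[5,-68,-1],"turn":[0,0,0],"grip":0},{"xyz":[5,-76,-1],"turn":[0,0,0],"grip":0},{"xyz":[5,-84,-1],"turn":[0,0,0],"grip":0},{"xyz":[5,-92,-1],"turn":[0,0,0],"grip":0}])

```text
clock: 4.47
tcp_pos: [0.5341, -0.0605, 0.1002]
orientation: [0.0, -0.63, 0.777, 0.0]
wrist_force: [-0.0, 0.4, -2.6]
finger_gap: 0.0129
grip_force: 59.4
```

Emit:
apply_moves(rows=[{"xyz":[0,-8,0],"turn":[0,0,0],"grip":0},{"xyz":[0,-16,0],"turn":[0,0,0],"grip":0},{"xyz":[0,-24,0],"turn":[0,0,0],"grip":0},{"xyz":[0,-30,0],"turn":[0,0,0],"grip":0},{"xyz":[0,-34,0],"turn":[0,0,0],"grip":0},{"xyz":[0,-34,0],"turn":[0,0,0],"grip":0}])

```text
clock: 4.97
tcp_pos: [0.5676, -0.0677, 0.1002]
orientation: [0.0, -0.63, 0.777, -0.0]
wrist_force: [-0.7, -0.1, -1.7]
finger_gap: 0.0127
grip_force: 59.3
```

Run:
```python
from h import *
plan([*b2w(58,-6),.0995],168.1)
s=cam('side');cv2.imwrite('pics/c4.png',cv2.resize(s['color'][120:290,200:400],None,fx=3,fy=3))
```

```text
t 4.97 xyz [-0.4  5.9  0.7] turn [-0.001  0.     0.   ] tcp [567.6 -67.7 100.2] gap 12.7 F [-0.7 -0.1 -1.7] grip 59.3
```

View pics/c4.png

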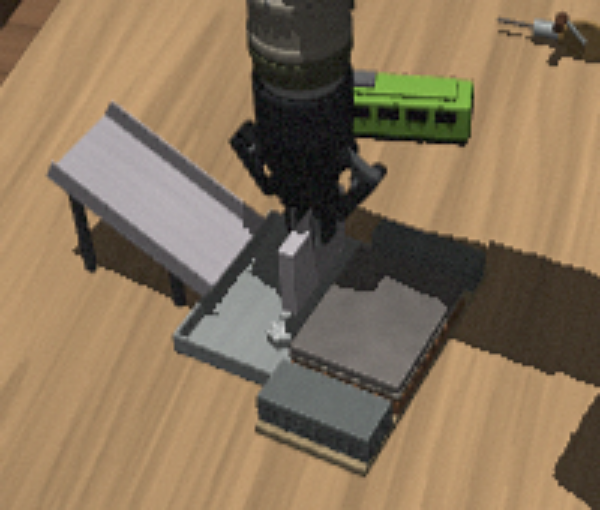

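The deck is empty and one nut shows at the foot of the block in the bin. I'll lift, turn and go above the wide gap.

Run:
```python
from h import *
plan([*b2w(0,-75),.126],78.1)
```

```text
t 5.02 xyz [ 68.6  63.1 -25.8] turn [ 0.    -0.     1.571] tcp [566.8 -67.5 100.2] gap 12.9 F [-0.9  0.4 -2. ] grip 59.3
```

Emit:
apply_moves(rows=[{"xyz":[0,0,-25],"turn":[0,0,0],"grip":0},{"xyz":[5,5,-35],"turn":[0,0,0.12],"grip":0},{"xyz":[12,12,-35],"turn":[0,0,0.24],"grip":0},{"xyz":[20,20,-35],"turn":[0,0,0.36],"grip":0},{"xyz":[30,28,-35],"turn":[0,0,0.48],"grip":0},{"xyz":[40,38,-35],"turn":[0,0,0.6],"grip":0},{"xyz":[50,48,-35],"turn":[0,0,0.72],"grip":0},{"xyz":[60,55,-35],"turn":[0,0,0.84],"grip":0},{"xyz":[68,62,-35],"turn":[0,0,0.96],"grip":0},{"xyz":[68,62,-35],"turn":[0,0,1.08],"grip":0},{"xyz":[68,62,-35],"turn":[0,0,1.2],"grip":0},{"xyz":[68,62,-35],"turn":[0,0,1.32],"grip":0}])

```text
clock: 6.02
tcp_pos: [0.4911, -0.1211, 0.1354]
orientation: [-0.0, -0.018, 1.0, 0.0]
wrist_force: [0.6, 0.1, -1.3]
finger_gap: 0.013
grip_force: 59.5
```

Run:
```python
from h import *
plan([*b2w(0,-75),.126],78.1)
```

```text
t 6.02 xyz [ 0.2 -0.5  9.4] turn [ 0.    -0.     0.244] tcp [ 491.1 -121.1  135.4] gap 13.0 F [ 0.6  0.1 -1.3] grip 59.5
```

Emit:
apply_moves(rows=[{"xyz":[0,0,5],"turn":[0,0,0.12],"grip":0},{"xyz":[0,0,15],"turn":[0,0,0.244],"grip":0},{"xyz":[0,0,28],"turn":[0,0,0.244],"grip":0},{"xyz":[0,0,28],"turn":[0,0,0.244],"grip":0},{"xyz":[0,0,28],"turn":[0,0,0.244],"grip":0}])

```text
clock: 6.43
tcp_pos: [0.4908, -0.1207, 0.1069]
orientation: [-0.001, 0.1, 0.995, 0.0]
wrist_force: [-0.4, 0.2, -2.3]
finger_gap: 0.0132
grip_force: 59.4
```

Run:
```python
from h import *
plan([*b2w(0,-75),.126],78.1)
s=cam('side');t=cam('top')
a=cv2.resize(s['color'][170:290,240:380],None,fx=4,fy=4,interpolation=cv2.INTER_CUBIC)
b=cv2.resize(t['color'][150:270,260:360],None,fx=4,fy=4,interpolation=cv2.INTER_CUBIC)
c=cv2.hconcat([a,b]);print(c.shape);cv2.imwrite('pics/c5.png',cv2.resize(c,None,fx=.83,fy=.83))
# block and gap in board frame, both cameras
c,sn=np.cos(YAW),np.sin(YAW)
for n,d in(('side',s),('top',t)):
    W=cloud(d);P=W[...,:2]-O; bx=(P[...,0]*c+P[...,1]*sn)*1000; by=(-P[...,0]*sn+P[...,1]*c)*1000; z=W[...,2]*1000
    blk=(z>70)&(z<125)&(abs(by+75)<20)&(abs(bx)<52)
    print(n,'block n',blk.sum(),'x',np.nanpercentile(bx[blk],[1,99]),'y',np.nanpercentile(by[blk],[1,5,50,95,99]))
    for lo,hi in((-50,-47),(-46,-40),(-30,30),(38,47)):
        m=(bx>lo)&(bx<hi)
        dk=m&(abs(z-47)<5)&(by>-72)&(by<-40); pr=m&(abs(z-42)<5)&(by<-78)&(by>-125)
        if dk.sum()>5 and pr.sum()>5: print(lo,'deck edge',np.nanpercentile(by[dk],[0,2]),'pier',np.nanpercentile(by[pr],[0,2,98,100]))
    fl=(abs(z-10)<5)&(by<-60)&(by>-90)&(abs(bx)<50); print('floor',fl.sum(),np.nanpercentile(by[fl],[2,98]) if fl.sum() else '')
```

```text
t 6.43 xyz [ -0.3  -0.9 -19.1] turn [ 0.    -0.002  0.008] tcp [ 490.8 -120.7  106.9] gap 13.2 F [-0.4  0.2 -2.3] grip 59.4
(480, 960, 3)
side block n 483 x [-47.15283185  40.95449828] y [-77.51704226 -71.43694209 -67.53864204 -64.55859359 -58.13148633]
-50 deck edge [-62.81910596 -62.16508131] pier [-105.80607152 -105.08344802  -84.34991986  -84.27102507]
-46 deck edge [-63.01929191 -62.80922515] pier [-104.71663148 -104.56917781  -83.44034638  -83.2392584 ]
-30 deck edge [-65.71534296 -63.9269744 ] pier [-85.91040215 -85.85788655 -80.65059264 -80.00706997]
floor 13 [-86.2894768  -68.36383139]
top block n 0 x nan y nan
floor 0
  return np.nanmean(a, axis, out=out, keepdims=keepdims)
```

View pics/c5.png

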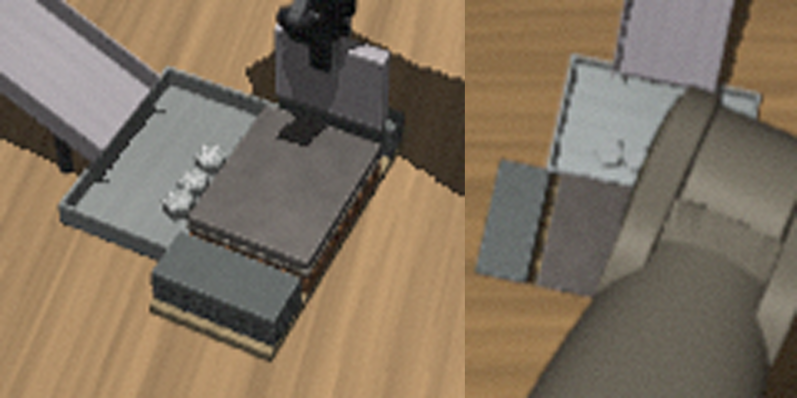

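All three nuts lie in the bin along its near wall, and the block stands over the gap, centred within about 1 mm. I'll lower it.

Emit:
apply_moves(rows=[{"xyz":[0,0,5],"turn":[0,0,0],"grip":0},{"xyz":[0,0,10],"turn":[0,0,0],"grip":0},{"xyz":[0,0,14],"turn":[0,0,0],"grip":0},{"xyz":[0,0,18],"turn":[0,0,0],"grip":0},{"xyz":[0,0,22],"turn":[0,0,0],"grip":0},{"xyz":[0,0,22],"turn":[0,0,0],"grip":0},{"xyz":[0,0,22],"turn":[0,0,0],"grip":0}])

```text
clock: 7.12
tcp_pos: [0.4916, -0.1211, 0.0849]
orientation: [-0.0, 0.1, 0.995, 0.0]
wrist_force: [-0.9, -0.3, -1.8]
finger_gap: 0.0127
grip_force: 59.4
```

Emit:
apply_moves(rows=[{"xyz":[0,0,5],"turn":[0,0,0],"grip":0},{"xyz":[0,0,10],"turn":[0,0,0],"grip":0},{"xyz":[0,0,15],"turn":[0,0,0],"grip":0},{"xyz":[0,0,19],"turn":[0,0,0],"grip":0},{"xyz":[0,0,22],"turn":[0,0,0],"grip":0},{"xyz":[0,0,24],"turn":[0,0,0],"grip":0},{"xyz":[0,0,24],"turn":[0,0,0],"grip":0},{"xyz":[0,0,24],"turn":[0,0,0],"grip":0}])

```text
clock: 7.78
tcp_pos: [0.4918, -0.1211, 0.0612]
orientation: [-0.0, 0.1, 0.995, 0.0]
wrist_force: [0.1, -0.8, -3.0]
finger_gap: 0.0131
grip_force: 59.4
```

Run:
```python
from h import *
plan([*b2w(0,-75),.126],78.1)
s=cam('side');W=cloud(s)
c,sn=np.cos(YAW),np.sin(YAW);P=W[...,:2]-O; bx=(P[...,0]*c+P[...,1]*sn)*1000; by=(-P[...,0]*sn+P[...,1]*c)*1000; z=W[...,2]*1000
b=(abs(by+75)<14)&(abs(bx)<52)&(z>52)&(z<100)&(abs(bx)>20)
print(b.sum(),np.nanpercentile(z[b],[50,90,95,99]),np.nanpercentile(by[b],[5,50,95]))
```

```text
t 7.78 xyz [  0.8  -0.6 -64.8] turn [ 0.    -0.     0.007] tcp [ 491.8 -121.1   61.2] gap 13.1 F [ 0.1 -0.8 -3. ] grip 59.4
201 [71.57850933 85.15299276 85.6803475  87.88838628] [-77.90395272 -68.3176498  -65.62141938]
```

Emit:
apply_moves(rows=[{"xyz":[0,0,1],"turn":[0,0,0],"grip":0},{"xyz":[0,0,2],"turn":[0,0,0],"grip":0},{"xyz":[0,0,3],"turn":[0,0,0],"grip":0},{"xyz":[0,0,3],"turn":[0,0,0],"grip":0}])

```text
clock: 8.17
tcp_pos: [0.4921, -0.1213, 0.0593]
orientation: [0.0, 0.1, 0.995, -0.0]
wrist_force: [-2.3, 0.7, 6.3]
finger_gap: 0.0126
grip_force: 60.5
```

Contact with the floor (+6 N, TCP at 59.3 as predicted). Release gently.

Emit:
apply_moves(rows=[{"xyz":[0,0,-1],"turn":[0,0,0],"grip":0.1},{"xyz":[0,0,-1],"turn":[0,0,0],"grip":0.3},{"xyz":[0,0,-1],"turn":[0,0,0],"grip":0.45},{"xyz":[0,0,-1],"turn":[0,0,0],"grip":0.45},{"xyz":[0,0,-1],"turn":[0,0,0],"grip":0.45},{"xyz":[0,0,-1],"turn":[0,0,0],"grip":0.45},{"xyz":[0,0,-20],"turn":[0,0,0],"grip":0.45},{"xyz":[0,0,-50],"turn":[0,0,0],"grip":0.45},{"xyz":[0,0,-70],"turn":[0,0,0],"grip":0.45},{"xyz":[0,0,-70],"turn":[0,0,0],"grip":0.45}])

```text
clock: 9.0
tcp_pos: [0.4945, -0.1222, 0.1325]
orientation: [0.003, 0.1, 0.995, -0.001]
wrist_force: [1.5, -0.7, 0.2]
finger_gap: 0.0384
grip_force: 0.0
```

Run:
```python
from h import *
plan([*b2w(0,15),.13],78.1)
s=cam('side')
cv2.imwrite('pics/c6.png',cv2.resize(s['color'][150:290,230:390],None,fx=4,fy=4,interpolation=cv2.INTER_CUBIC))
W=cloud(s)
c,sn=np.cos(YAW),np.sin(YAW);P=W[...,:2]-O; bx=(P[...,0]*c+P[...,1]*sn)*1000; by=(-P[...,0]*sn+P[...,1]*c)*1000; z=W[...,2]*1000
b=(abs(by+75)<14)&(abs(bx)<55)&(z>52)&(z<95)
print(b.sum(),np.nanpercentile(z[b],[50,90,95,99]),np.nanpercentile(bx[b],[2,98]))
for lo,hi in((54,62),(62,70),(70,78)):
    m=b&(z>lo)&(z<hi);print(np.nanmedian(by[m]))
m=b&(z>79);print('top',np.nanmean(by[m]),m.sum())
```

```text
t 9.0 xyz [ 3.  89.9  2.3] turn [-0.001  0.007  0.007] tcp [ 494.5 -122.2  132.5] gap 38.4 F [ 1.5 -0.7  0.2] grip 0.0
409 [75.03748614 83.93962594 84.5246805  86.00974804] [-45.22703081  42.95922878]
-68.13471337284794
-68.2143616168076
-67.89239281504797
top -72.421672160955 167
```

View pics/c6.png

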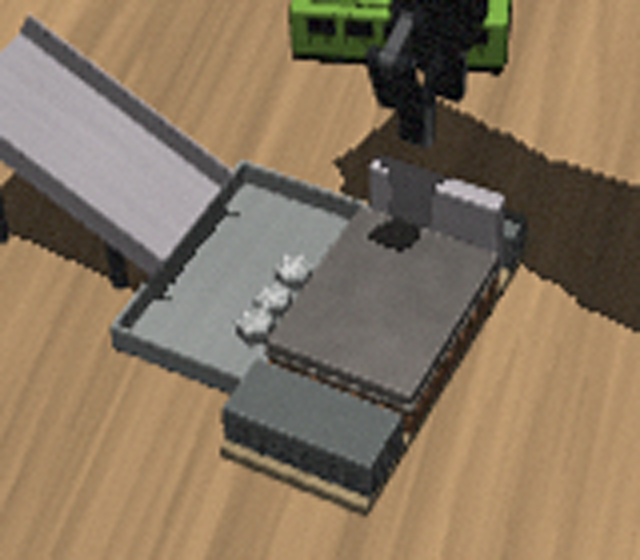

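The spacer stands upright and central in the gap with the fingers clear, and the nuts are still in the bin. Next I move over the deck centre, shut the fingers and press.

Emit:
apply_moves(rows=[{"xyz":[1,30,0],"turn":[0,0,0],"grip":0.45},{"xyz":[2,60,0],"turn":[0,0,0],"grip":0.2},{"xyz":[3,90,0],"turn":[0,0,0],"grip":0},{"xyz":[3,90,10],"turn":[0,0,0],"grip":0},{"xyz":[3,90,35],"turn":[0,0,0],"grip":0},{"xyz":[3,90,60],"turn":[0,0,0],"grip":0},{"xyz":[3,90,72],"turn":[0,0,0],"grip":0},{"xyz":[3,90,78],"turn":[0,0,0],"grip":0},{"xyz":[3,90,78],"turn":[0,0,0],"grip":0},{"xyz":[3,90,78],"turn":[0,0,0],"grip":0}], force=20)

```text
clock: 9.88
tcp_pos: [0.5066, -0.0326, 0.0499]
orientation: [-0.0, 0.1, 0.995, 0.0]
wrist_force: [0.8, 0.5, 0.9]
finger_gap: 0.0
grip_force: 0.0
```

Run:
```python
from h import *
plan([*b2w(0,15),.042],78.1)
```

```text
t 9.88 xyz [-3.1 -0.3  7.9] turn [ 0.    -0.001  0.007] tcp [506.6 -32.6  49.9] gap 0.0 F [0.8 0.5 0.9] grip 0.0
```

Emit:
apply_moves(rows=[{"xyz":[0,0,2],"turn":[0,0,0],"grip":0},{"xyz":[0,0,4],"turn":[0,0,0],"grip":0},{"xyz":[0,0,6],"turn":[0,0,0],"grip":0},{"xyz":[0,0,8],"turn":[0,0,0],"grip":0},{"xyz":[0,0,10],"turn":[0,0,0],"grip":0},{"xyz":[0,0,12],"turn":[0,0,0],"grip":0},{"xyz":[0,0,12],"turn":[0,0,0],"grip":0},{"xyz":[0,0,12],"turn":[0,0,0],"grip":0},{"xyz":[0,0,12],"turn":[0,0,0],"grip":0}])

```text
clock: 10.63
tcp_pos: [0.508, -0.0328, 0.0418]
orientation: [0.002, 0.1, 0.995, -0.0]
wrist_force: [-8.5, -0.0, 26.8]
finger_gap: -0.0004
grip_force: 13.7
```

Emit:
apply_moves(rows=[{"xyz":[0,0,-1.5],"turn":[0,0,0],"grip":0},{"xyz":[0,0,-1.5],"turn":[0,0,0],"grip":0},{"xyz":[0,0,-1.5],"turn":[0,0,0],"grip":0},{"xyz":[0,0,-1.5],"turn":[0,0,0],"grip":0},{"xyz":[0,0,-1.5],"turn":[0,0,0],"grip":0}])

```text
clock: 11.05
tcp_pos: [0.508, -0.0328, 0.042]
orientation: [0.002, 0.1, 0.995, -0.0]
wrist_force: [-4.7, -0.8, 14.8]
finger_gap: -0.0002
grip_force: 7.7
```

Run:
```python
from h import *
plan([*b2w(0,15),.042],78.1)
s=cam('side');cv2.imwrite('pics/c7.png',cv2.resize(s['color'][150:290,230:390],None,fx=4,fy=4,interpolation=cv2.INTER_CUBIC))
```

```text
t 11.05 xyz [-1.6 -0.4 -0. ] turn [-0.     0.003  0.007] tcp [508.  -32.8  42. ] gap -0.2 F [-4.7 -0.8 14.8] grip 7.7
```

View pics/c7.png

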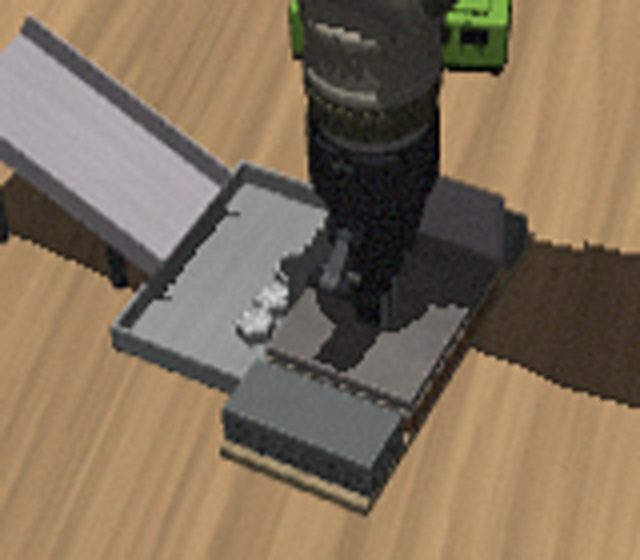

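The shut fingers hold the deck at its stop, level with the pier top, with about 15 N. The spacer still stands in the gap and the nuts are in the bin, so I'm handing in.

```bash
python3 -c "
from h import *
print(ticket.hand_in())"
```

```text
the job is handed in; nothing more can be done
None
```

The job is handed in (no verdict was returned): the three nuts are in the bin, the spacer stands released at the bottom of the wide gap, and the fingers hold the deck down at its stop with about 15 N.

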